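# Load the tube mixer and hold its speed lever on the third notch

### The arm

A 6-joint arm with a two-finger parallel gripper is mounted at the origin on the work surface. World frame = base frame: x ahead of the robot, y to its left, z up, the work surface at z = 0. Lengths are in m, angles in rad, forces in N, time in s.
With the tool pointing down it reaches from about 0.35 to 0.875 m from the base axis. Payload 4.2 kg.
Tool frame: the origin (TCP) lies between the finger pads; the fingertips stand 22 mm ahead of it and the grasp point (between the pads) lies 3 mm ahead of it; z points along the fingers, y is the direction in which the jaws open and shut (so a half turn about z gives the same grasp; the last joint's range is limited). The gripper opens to 87 mm and grips with 3 to 60 N. Pads are 19 mm wide; open, the fingers measure 117 mm over their backs; the gripper's body (75 mm by 190 mm) begins 51 mm behind the grasp point.
Start: joints at [-1.05, 0.385, 0.008, 0, -1.194, -0.259], TCP at [0.162, -0.604, 0.245] pointing down, gripper open.
Joint ranges: [-3.14, 3.14], [-1.21, 2.06], [-1.07, 1.41], [-3.16, 2.05], [-2.99, -0.16], [-3.1, 3.1]. Speed limits (rad/s): [2.79, 2.79, 3.14, 3.14, 3.14, 3.14].

### API

Orientations are given as a rotation vector (axis times angle).
In Python, from station import arm, eyes, workorder gives the robot as it stands.
- The arm moves only by the tool step_arm, never from a script. Its argument "plan" is a list that holds one entry, the list of rows, each a list of 7 numbers: the shift along the tool's x, y, z in mm, then the turn, a rotation vector about the tool's x, y, z in degrees, then the gripper's target within -1 to 1 (fully open at 1, half-way at 0, shut at -1). A call has 1 to 20 rows; each row is the pose to reach, as a shift and turn from the pose measured when the call began, along the tool's axes at that moment; what a row does not reach only later rows make up. A row lasts 1/12 s, in which the tool goes at most 41.7 mm and 7.16 degrees, less where a joint would pass 70% of its speed; a pose out of reach is approached as far as the arm can. A call with a gripper value outside its range is refused whole. The fingers move at their own pace and stop on an object; the grip force is fixed at half the most. Time passes only in rows, so rows that repeat a pose let the fingers close. It gives the time, the measured TCP pose, the force and the opening at its end, in the units of the state.
- arm.sense(): the state, without advancing time (a new reading comes with each control period).
- eyes.snapshot(name): name is "side" or "top"; returns a dict with "frame" (384x512x3 uint8, red, green, blue), "fx", "fy", "cx", "cy" (pixels), "cam_to_world" (4x4, takes a point from camera to world coordinates). Camera axes: x right, y down, z forward; pixel columns grow to the right and rows downward; lengths in m; the calibration is good to about 2 mm. A picture is of the moment at which its call begins. There is no depth.
- workorder.job_done(): hands the job in, once; it reports no verdict.
The state is a dict: "t": time; "joint_pos": joint angles; "qvel": joint speeds; "effort": joint torques, N m; "position": TCP position; "ee_rot": TCP orientation; "contact_force": force on the tool from outside, world axes, zero at the start; "moment": the same for the moment, N m; "finger_gap": opening from 0.0 (shut) to 1.0 (fully open).
Only numpy, scipy, OpenCV 4.12 (cv2) and the standard library are available. Lean on these libraries where they do the work, as an engineer would, in place of code of your own. Each camera call takes 0.05 s, during which the arm holds its last target.

### The job

Take the two long sample tubes out of the white rack and drop them foot-down into the two wells of the tube mixer, one in each, so that they stand fully home; leave the short tubes in the rack and do not disturb the other things on the desk. Then press the mixer's spring-return lever down with the fingertips, past the first two notches to the third, not on to the end stop, and keep holding it there: the program finishes while still holding the lever down.

Things in the scene. Friction and masses are not known exactly. Their poses are not given: they have to be found in the camera images.
- long_tube_1: Capped sample tube, 118 mm tall in all and standing upright: round clear body of 16 mm diameter with paper label, grey cap of 18 mm diameter over the top 22 mm. Origin at the centre of its flat foot, z along the tube towards the cap. 20 g. One of the two long tubes (the two are alike and either may go in either well). It starts standing in one of the four rack holes, which one varies.
- long_tube_2: Capped sample tube, 118 mm tall in all and standing upright: round clear body of 16 mm diameter with paper label, grey cap of 18 mm diameter over the top 22 mm. Origin at the centre of its flat foot, z along the tube towards the cap. 20 g. The other long tube. It starts standing in one of the four rack holes, which one varies.
- short_tube_1: Capped sample tube, 88 mm tall in all and standing upright: round clear body of 16 mm diameter with paper label, grey cap of 18 mm diameter over the top 22 mm. Origin at the centre of its flat foot, z along the tube towards the cap. 20 g. A short tube, stays in the rack. It starts standing in one of the four rack holes, which one varies.
- short_tube_2: Capped sample tube, 88 mm tall in all and standing upright: round clear body of 16 mm diameter with paper label, grey cap of 18 mm diameter over the top 22 mm. Origin at the centre of its flat foot, z along the tube towards the cap. 20 g. The other short tube, stays in the rack. It starts standing in one of the four rack holes, which one varies.
- rack: White plastic block, 50 mm (x) by 190 mm (y) by 55 mm high, fixed to the desk, with a row of four round holes along its y axis at y = -63, -21, 21 and 63 mm, each 18.5 mm across and 45 mm deep (floor 10 mm above the desk). Origin: centre of its underside. Its position and yaw vary.
- mixer: Tube mixer: white box 120 mm (x) by 160 mm (y) by 90 mm high, fixed to the desk, with two wells in its top and the lever dial in the middle of its front (-x) face; the grey dial cheeks reach 51 mm ahead of that face and 111 mm above the desk. Origin: centre of its underside. Its position and yaw vary.
- well_a (a point): Centre of the mouth of one mixer well, level with the mixer's top (90 mm above the desk), at x = 10, y = -30 mm in the mixer's frame. Round, 20 mm across with a small chamfer, 55 mm deep, so a seated long tube stands 63 mm above the top.
- well_b (a point): The same for the other well, at x = 10, y = +30 mm in the mixer's frame.
- lever_pivot (a point): Centre of the lever dial, 75 mm above the desk at x = -75, y = 0 mm in the mixer's frame; the lever turns about the mixer's y axis through this point.
- lever_bar (a point): Centre of the black cross bar at the lever's end, which is pressed: a round bar 16 mm in diameter and 50 mm long along the mixer's y axis, 75 mm from the pivot, so its top is always 8 mm above this point. At rest the lever points away from the mixer's front (-x) and 0.35 rad upward (bar centre about 101 mm above the desk); at the third notch it points 0.40 rad downward (bar centre about 46 mm above the desk, 69 mm ahead of the pivot).
- lever (a joint): Lever angle in rad, 0 at rest, growing as the bar is pressed down. Notches (felt as detents) at 0.25, 0.50 and 0.75 rad, marked by raised strips on the grey cheeks beside it (the topmost strip marks rest); end stop at 0.97. A spring returns it to 0 from every notch when let go; the push needed at the bar rises from about 2 N to about 8 N at the third notch, with a peak of 1 to 2 N extra just past each notch (up to about 10 N on the way).
- specimen_cup: Bystander: lidded jar, 52 mm diameter, 62 mm tall, standing between rack and mixer. Origin: centre of its underside.
- water_bottle: Bystander: bottle, 64 mm diameter, 200 mm tall. Origin: centre of its underside.
- pen: Bystander: black pen 130 mm long lying on the desk. Origin: under its middle.
- tape_roll: Bystander: flat ring 70 mm across, 20 mm tall. Origin: centre of its underside.
- stapler: Bystander: black stapler 140 mm long, 45 mm tall. Origin: centre of its underside.

How it is judged:
On the way, in this order (a step that is already met when the one before it is completed fails the run):
1. both long tubes stand fully home in the mixer's wells, let go, the lever still at rest (((z of long_tube_1 in the frame of well_a below -0.047 m and horizontal distance between long_tube_1 and well_a below 0.006 m and angle between each of long_tube_1, long_tube_2's own z axis and vertical below 0.15 rad and z of long_tube_2 in the frame of well_b below -0.047 m and horizontal distance between long_tube_2 and well_b below 0.006 m) or (z of long_tube_1 in the frame of well_b below -0.047 m and horizontal distance between long_tube_1 and well_b below 0.006 m and angle between each of long_tube_1, long_tube_2's own z axis and vertical below 0.15 rad and z of long_tube_2 in the frame of well_a below -0.047 m and horizontal distance between long_tube_2 and well_a below 0.006 m)) and contact force between the fingers and long_tube_1 below 0.3 N and contact force between the fingers and long_tube_2 below 0.3 N and value of joint lever below 0.12 rad), for 0.2 s.
2. the lever is held by the fingers on the third notch (value of joint lever between 0.66 and 0.85 rad and contact force between the fingers and lever above 2 N), for 0.5 s.
At the end, for the whole second after the job is handed in: Each well holds one long tube: foot 47 mm or more below the mouth, within 6 mm of centre, 0.15 rad of upright, free of the fingers; both short tubes upright in the rack; fingers hold the lever still at notch three (0.66 to 0.85 rad) with over 2 N as the program ends (all of step 2 and ((z of long_tube_1 in the frame of well_a below -0.047 m and horizontal distance between long_tube_1 and well_a below 0.006 m and angle between each of long_tube_1, long_tube_2's own z axis and vertical below 0.15 rad and z of long_tube_2 in the frame of well_b below -0.047 m and horizontal distance between long_tube_2 and well_b below 0.006 m) or (z of long_tube_1 in the frame of well_b below -0.047 m and horizontal distance between long_tube_1 and well_b below 0.006 m and angle between each of long_tube_1, long_tube_2's own z axis and vertical below 0.15 rad and z of long_tube_2 in the frame of well_a below -0.047 m and horizontal distance between long_tube_2 and well_a below 0.006 m)) and contact force between the fingers and long_tube_1 below 0.3 N and contact force between the fingers and long_tube_2 below 0.3 N and velocity of joint lever between -0.2 and 0.2 rad/s and z of each of short_tube_1, short_tube_2 in the frame of rack below 0.025 m and angle between each of short_tube_1, short_tube_2's own z axis and vertical below 0.15 rad); the arm keeps its last pose, push and grip.
It fails at once if a short tube is pulled out of the rack (z of any of short_tube_1, short_tube_2 in the frame of rack above 0.035 m).
It fails at once if another thing on the desk is pushed more than 40 mm or knocked over (distance of any of specimen_cup, water_bottle, pen, tape_roll, stapler from where it was at the start of the episode above 0.04 m or angle between any of specimen_cup, water_bottle's own z axis and vertical above 0.7 rad).
It also fails if it takes over 72 s, if anything falls off the work surface, if the arm or the gripper's body presses on something with over 40 N, if the wrist force passes 120 N, or if a joint passes its speed limit or range.

## Working session

There is one attempt and no reset: what is moved stays moved. The work goes in short steps, Python scripts to look and compute and a tool call to move; the robot and the scene stay as the last step left them, time stands still between calls to the robot, and variables do not carry over. Pictures are saved under pics/ and viewed, and the job is handed in when it is done.

Besides the shell and the picture viewer there is one more tool, called after ">>>" by a JSON object that holds its "fn" and its "kwargs", one argument or row to a line. step_arm: Moves the arm, as the interface text tells. Its arguments: {"type":"object","properties":{"plan":{"type":"array"}},"required":["plan"]}

```bash
ls; mkdir -p pics
python3 - <<'E'
from station import arm, eyes, workorder
import cv2, numpy as np
s=arm.sense(); print({k:np.round(v,4) for k,v in s.items()})
for n in ("side","top"):
    d=eyes.snapshot(n); cv2.imwrite(f"pics/{n}0.png",d["frame"][:,:,::-1])
    print(n,d["fx"],d["fy"],d["cx"],d["cy"]); print(np.round(d["cam_to_world"],4))
E
```

```text
pics
{'t': np.float64(0.0), 'joint_pos': array([-1.0504e+00,  3.8550e-01,  6.6000e-03, -5.0000e-04, -1.1940e+00,
       -2.5860e-01]), 'qvel': array([ 0.0003,  0.0011,  0.0002, -0.0003,  0.0002,  0.0022]), 'effort': array([ 1.30000e-03, -3.90663e+01,  1.87403e+01,  4.22010e+00,
        1.09000e-02, -2.00000e-04]), 'position': array([ 0.1616, -0.6032,  0.2435]), 'ee_rot': array([ 0.4097, -3.1144, -0.0033]), 'contact_force': array([ 0.4979, -0.2556, -0.0017]), 'moment': array([ 0.0196,  0.0009, -0.0248]), 'finger_gap': np.float64(1.0013)}
side 426.4822098747068 426.4822098747068 249.35202357126906 196.291141758841
[[ 0.9975 -0.0559  0.0427  0.5216]
 [-0.0697 -0.7027  0.7081 -0.6982]
 [-0.0096 -0.7093 -0.7048  0.7334]
 [ 0.      0.      0.      1.    ]]
top 374.93487323115227 374.93487323115227 252.43529070049965 188.75242175209308
[[ 0.0023 -0.9899  0.142   0.463 ]
 [-1.     -0.0033 -0.0065 -0.0382]
 [ 0.0069 -0.142  -0.9898  0.9101]
 [ 0.      0.      0.      1.    ]]
```

View pics/side0.png

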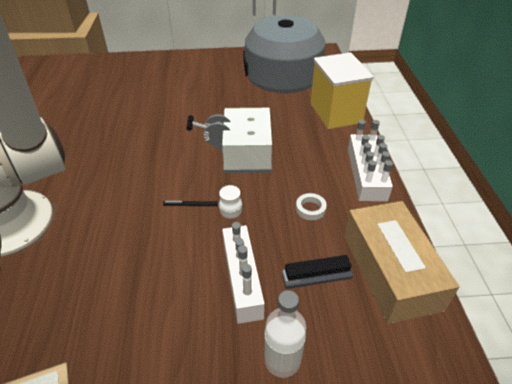

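View pics/top0.png

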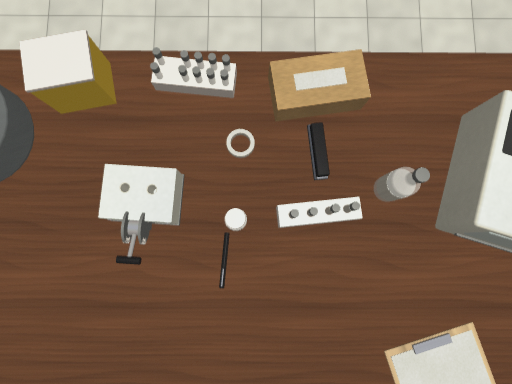

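The pictures show the whole scene. In the top view, the rack is at about (320,212) with four caps, and the mixer is at about (140,195) with wells at (125,188) and (152,189). The lever bar is at (129,260). I'll enlarge these regions.

Run:
```python
import cv2
t=cv2.imread("pics/top0.png"); s=cv2.imread("pics/side0.png")
def c(im,x0,y0,x1,y1,k,n): cv2.imwrite(f"pics/{n}.png",cv2.resize(im[y0:y1,x0:x1],None,fx=k,fy=k,interpolation=cv2.INTER_CUBIC))
c(t,270,190,370,235,8,"t_rack"); c(t,90,155,190,275,5,"t_mix")
c(s,215,215,275,325,5,"s_rack"); c(s,180,95,280,180,7,"s_mix")
```

```text
(no output)
```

View pics/t_rack.png

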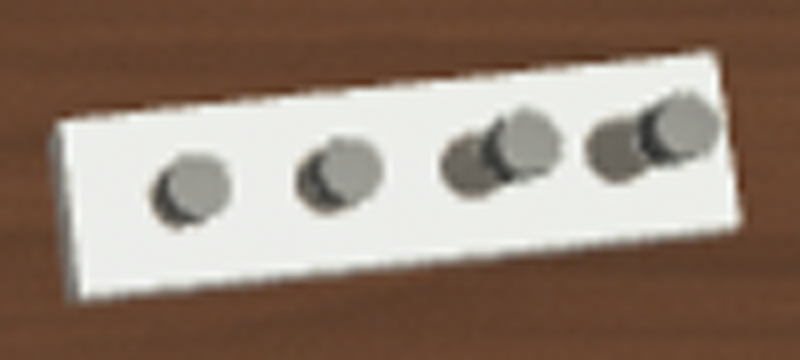

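View pics/t_mix.png

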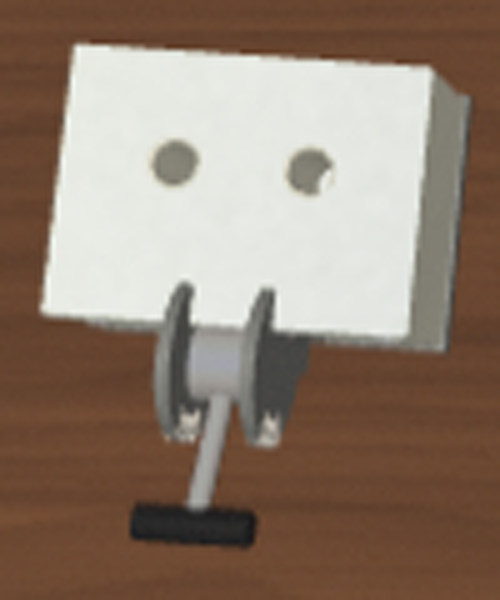

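View pics/s_rack.png

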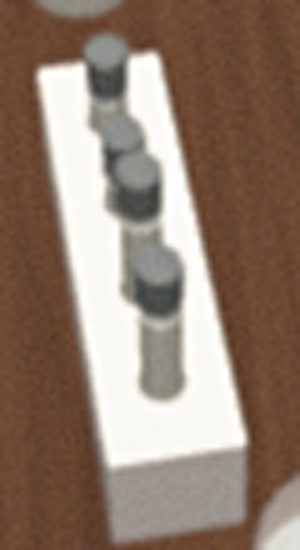

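View pics/s_mix.png

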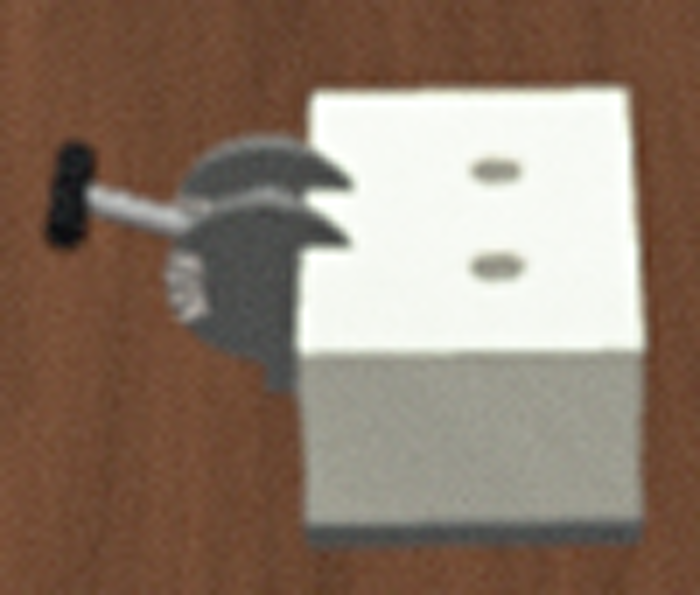

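```bash
cat > h.py <<'E'
import numpy as np, cv2, pickle, os
from station import arm, eyes, workorder
from scipy.optimize import least_squares
from scipy.spatial.transform import Rotation as R
def cams():
    if os.path.exists("cams.pkl"): return pickle.load(open("cams.pkl","rb"))
    c={n:eyes.snapshot(n) for n in("side","top")}
    pickle.dump(c,open("cams.pkl","wb")); return c
C=cams()
def proj(n,P):
    d=C[n]; T=np.linalg.inv(d["cam_to_world"]); P=np.atleast_2d(P)
    p=P@T[:3,:3].T+T[:3,3]
    return np.c_[d["fx"]*p[:,0]/p[:,2]+d["cx"],d["fy"]*p[:,1]/p[:,2]+d["cy"]]
def un(uv,k,x0,y0): return (np.array(uv,float)+.5)/k-.5+np.array([x0,y0])
def W(p,L):
    L=np.array(L,float); c,s=np.cos(p[2]),np.sin(p[2])
    return np.c_[p[0]+c*L[:,0]-s*L[:,1],p[1]+s*L[:,0]+c*L[:,1],L[:,2]]
def tri(obs):  # list (cam,u,v)
    f=lambda P:np.concatenate([proj(n,P)[0]-[u,v] for n,u,v in obs])
    r=least_squares(f,[.5,0,.1]); return r.x,r.fun
def ray(n,u,v,z):
    d=C[n]; M=d["cam_to_world"]; r=M[:3,:3]@[(u-d["cx"])/d["fx"],(v-d["cy"])/d["fy"],1]
    return M[:3,3]+r*(z-M[2,3])/r[2]
def snap(n,name,box=None,k=1):
    f=eyes.snapshot(n)["frame"][:,:,::-1]
    if box: x0,y0,x1,y1=box; f=f[y0:y1,x0:x1]
    cv2.imwrite(f"pics/{name}.png",cv2.resize(f,None,fx=k,fy=k,interpolation=cv2.INTER_CUBIC))
E
cat > fit.py <<'E'
from h import *
m=1e-3
rack=np.array([[25,95,55],[25,-95,55],[-25,-95,55],[-25,95,55],[0,63,98],[0,21,98],[0,-21,128],[0,-63,128]])*m
rt=un([(60,120),(715,50),(740,228),(78,300),(198,187),(350,172),(527,145),(685,127)],8,270,190)
rs=un([(158,52),(246,440),(108,467),(40,70),(106,46),(122,130),(139,170),(158,262)],5,215,215)
mix=np.array([[60,80,90],[60,-80,90],[-60,-80,90],[-60,80,90],[10,30,90],[10,-30,90],[-75-75*np.cos(.35),0,101]])*m
mt=un([(75,44),(433,67),(408,340),(42,314),(174,162),(310,171),(193,525)],5,90,155)
ms=un([(630,88),(645,350),(298,353),(310,90),(497,170),(497,266),(70,195)],7,180,95)
for nm,L,t,s,g in (("rack",rack,rt,rs,[.45,-.2,0]),("mix",mix,mt,ms,[.5,.25,0])):
    for cs in (("top",),("side",),("top","side")):
        f=lambda p:np.concatenate([(proj(c,W(p,L))-(t if c=="top" else s)).ravel() for c in cs])
        r=least_squares(f,g,loss="soft_l1"); print(nm,cs,np.round(r.x,4))
    print(np.round(f(r.x).reshape(2,-1,2),1).tolist())
E
python3 fit.py
```

```text
rack ('top',) [ 0.5337 -0.1969  0.1094]
rack ('side',) [ 0.5345 -0.1994  0.1046]
rack ('top', 'side') [ 0.5342 -0.198   0.1068]
[[[0.2, 0.1], [0.3, 0.4], [0.4, -0.2], [0.5, -0.6], [0.4, -0.3], [0.6, -0.4], [0.7, -0.4], [0.8, -0.2]], [[-0.5, -0.4], [-0.3, -0.1], [-0.1, -1.0], [-0.4, -0.7], [-0.2, 0.1], [-0.0, -0.5], [-0.1, -1.3], [0.0, -0.8]]]
mix ('top',) [ 0.5715  0.2095 -0.0645]
mix ('side',) [ 0.5719  0.2068 -0.0637]
mix ('top', 'side') [ 0.5717  0.2091 -0.0639]
[[[0.2, -0.0], [0.3, 0.1], [0.1, -0.5], [0.1, -0.2], [0.2, 0.0], [0.1, 0.0], [0.4, 0.1]], [[-0.8, 0.1], [-0.5, -0.8], [-0.1, -0.7], [0.6, 0.4], [-0.2, -0.8], [0.0, -0.8], [0.1, -0.5]]]
```

Both cameras agree to about 2 mm. The long tubes are the two at the rack's -y end (third and fourth in the top view). I'll compute the bystander positions and a move helper.

```bash
cat >> h.py <<'E'
RK=(.534,-.1978,.107); MX=(.5717,.2088,-.064)
def to(P,jaw_deg):
    """tool-frame shift mm & turn deg to reach TCP P, pointing down, jaw (tool y) line at jaw_deg in world"""
    s=arm.sense(); R0=R.from_rotvec(s["ee_rot"]); best=None
    for k in (0,180):
        a=np.radians(jaw_deg+k); y=np.array([np.cos(a),np.sin(a),0]); z=np.array([0,0,-1.]); x=np.cross(y,z)
        t=(R0.inv()*R.from_matrix(np.c_[x,y,z])).as_rotvec(degrees=True)
        if best is None or np.linalg.norm(t)<np.linalg.norm(best): best=t
        if k==0: pass
    sh=R0.inv().apply(np.array(P)-s["position"])*1e3
    print("t",round(float(s["t"]),2),"pos",np.round(s["position"],4),"rot",np.round(s["ee_rot"],3),"F",np.round(s["contact_force"],1),"gap",round(float(s["finger_gap"]),3))
    print("shift mm",np.round(sh,1),"turn deg",np.round(best,2))
E
python3 - <<'E'
from h import *
print("bottle cap",tri([("top",421,175),("side",289,298)]))
print("bottle base by ray side",ray("side",283,372,0), "cup",ray("top",235,219,.062))
print(W(RK,[[0,-.021,0],[0,-.063,0]])); print(W(MX,[[.01,-.03,.09],[.01,.03,.09],[-.1455,0,.101],[-.144,0,.046]]))
p=W(RK,[[0,-.063,0]])[0]; to([p[0],p[1],.25],np.degrees(.107))
E
```

```text
bottle cap (array([ 0.59554351, -0.37011224,  0.19568302]), array([-0.04096672, -1.00682777, -0.73172381,  0.15047323]))
bottle base by ray side [ 0.59388156 -0.39455093  0.        ] cup [ 0.51554603 -0.00454337  0.062     ]
[[ 0.53624271 -0.2186799   0.        ]
 [ 0.54072814 -0.2604397   0.        ]]
[[0.57976084 0.17822186 0.09      ]
 [0.58359822 0.23809902 0.09      ]
 [0.42649788 0.21810564 0.101     ]
 [0.42799481 0.21800971 0.046     ]]
t 0.2 pos [ 0.1617 -0.6034  0.2438] rot [ 4.100e-01 -3.114e+00 -2.000e-03] F [-0.2  0.6  0.5] gap 1.002
shift mm [-454.8  233.2   -5.9] turn deg [ 7.000e-02  5.000e-02 -8.114e+01]
```

>>> {"fn": "step_arm", "kwargs": {
  "plan": [
    [[-455,233,-15,0,0,-81,1],[-455,233,-15,0,0,-81,1],[-455,233,-15,0,0,-81,1],[-455,233,-15,0,0,-81,1],[-455,233,-15,0,0,-81,1],[-455,233,-15,0,0,-81,1],[-455,233,-15,0,0,-81,1],[-455,233,-15,0,0,-81,1],[-455,233,-15,0,0,-81,1],[-455,233,-15,0,0,-81,1],[-455,233,-15,0,0,-81,1],[-455,233,-15,0,0,-81,1],[-455,233,-15,0,0,-81,1],[-455,233,-15,0,0,-81,1],[-455,233,-15,0,0,-81,1],[-455,233,-15,0,0,-81,1],[-455,233,-15,0,0,-81,1],[-455,233,-15,0,0,-81,1]]
  ]
}}

```text
t: 1.7
position: [0.5399, -0.2617, 0.2593]
ee_rot: [-2.332, 2.104, 0.002]
contact_force: [-0.4, -0.3, -0.4]
finger_gap: 1.0
```

Run:
```python
from h import *
snap("side","s1",(170,110,330,330),3.6); snap("top","t1",(250,120,450,270),4)
s=arm.sense(); p=s["position"]; print(p, proj("side",[p+[0,0,-.022],p]),proj("top",[p+[0,0,-.022]]))
to([.5407,-.2604,.117+.003],6.13)
```

```text
[ 0.54023507 -0.26144994  0.25938585] [[244.77844669 224.67769833]
 [244.52864625 215.02906778]] [[373.37034801 199.69943749]]
t 1.8 pos [ 0.5402 -0.2614  0.2594] rot [-2.332e+00  2.104e+00  1.000e-03] F [-0.1 -0.3  0.2] gap 1.002
shift mm [ -0.8  -0.6 139.4] turn deg [ 0.    0.07 -0.23]
```

View pics/s1.png

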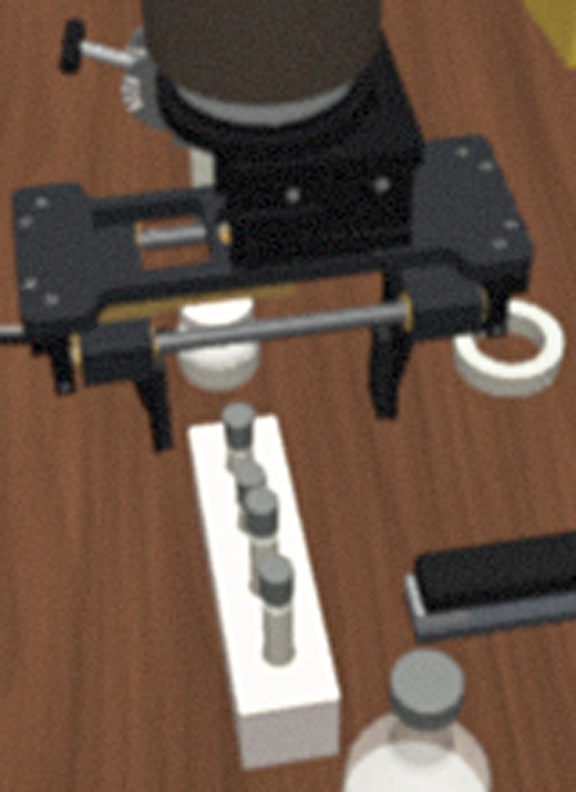

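View pics/t1.png

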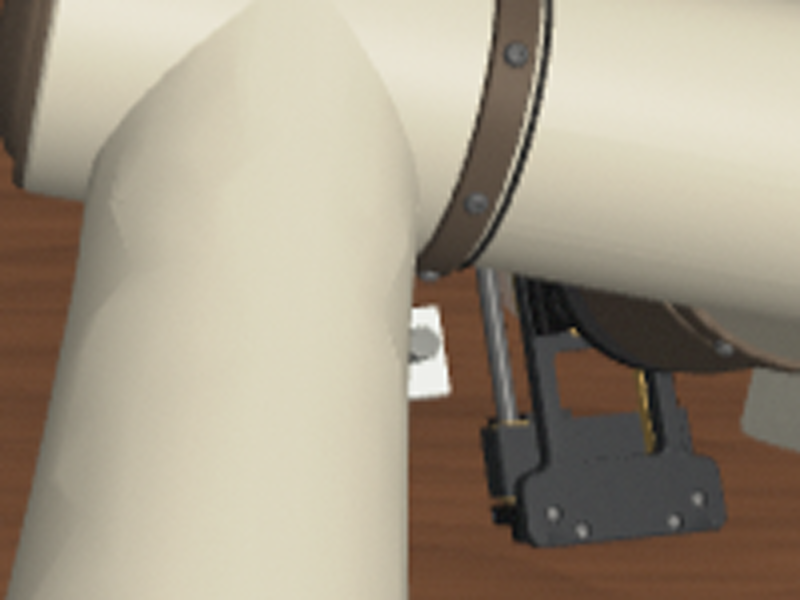

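The side view shows the fingertips at (215,234) and (277,225). Their midpoint matches the projected TCP within 1 px, so the calibration is good. Lowering onto the outer long tube's cap.

>>> {"fn": "step_arm", "kwargs": {
  "plan": [
    [[-1,-1,40,0,0,0,1],[-1,-1,80,0,0,0,1],[-1,-1,110,0,0,0,1],[-1,-1,130,0,0,0,1],[-1,-1,140,0,0,0,1],[-1,-1,140,0,0,0,1],[-1,-1,140,0,0,0,1]]
  ]
}}

```text
t: 2.38
position: [0.5415, -0.2608, 0.1201]
ee_rot: [-2.332, 2.104, -0.0]
contact_force: [0.5, -0.6, 0.7]
finger_gap: 0.997
```

Run:
```python
from h import *
snap("side","s2",(180,180,320,330),4)
to([.5407,-.2604,.117+.003],6.13)
```

```text
t 2.43 pos [ 0.5421 -0.2608  0.121 ] rot [-2.332  2.103 -0.003] F [ 0.5  0.2 -0. ] gap 1.001
shift mm [-0.5  1.4  1. ] turn deg [-0.14 -0.01 -0.22]
```

View pics/s2.png

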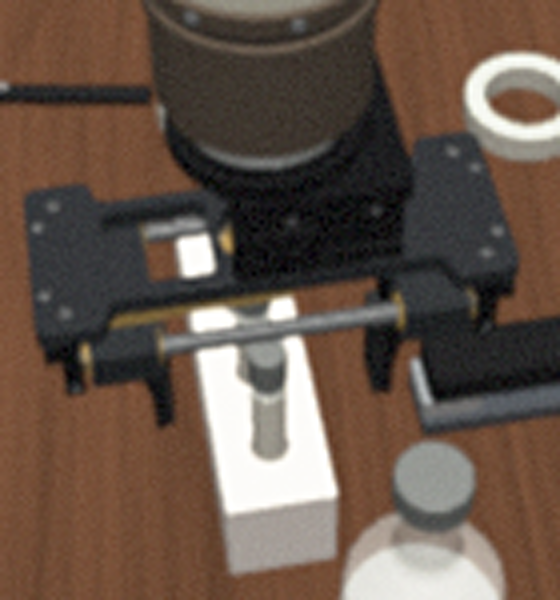

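The fingers straddle the cap: tips at about (165,422) and (378,388) in the crop, with the cap at (266,365) centred between them. Closing.

>>> {"fn": "step_arm", "kwargs": {
  "plan": [
    [[0,1,1,0,0,0,-1],[0,1,1,0,0,0,-1],[0,1,1,0,0,0,-1],[0,1,1,0,0,0,-1],[0,1,1,0,0,0,-1],[0,1,1,0,0,0,-1],[0,1,1,0,0,0,-1],[0,1,1,0,0,0,-1],[0,1,1,0,0,0,-1],[0,1,1,0,0,0,-1]]
  ]
}}

```text
t: 3.27
position: [0.5411, -0.2609, 0.1199]
ee_rot: [-2.332, 2.103, -0.003]
contact_force: [-0.2, 0.6, -0.4]
finger_gap: 0.327
```

>>> {"fn": "step_arm", "kwargs": {
  "plan": [
    [[0,0,0,0,0,0,-1],[0,0,0,0,0,0,-1],[0,0,0,0,0,0,-1],[0,0,0,0,0,0,-1]]
  ]
}}

```text
t: 3.6
position: [0.5411, -0.2609, 0.1199]
ee_rot: [-2.332, 2.103, -0.003]
contact_force: [-0.0, -0.7, -0.7]
finger_gap: 0.197
```

Gripped (a gap of 0.197 is about 17–18 mm). Lifting.

>>> {"fn": "step_arm", "kwargs": {
  "plan": [
    [[0,0,-10,0,0,0,-1],[0,0,-25,0,0,0,-1],[0,0,-50,0,0,0,-1],[0,0,-85,0,0,0,-1],[0,0,-115,0,0,0,-1],[0,0,-135,0,0,0,-1],[0,0,-135,0,0,0,-1],[0,0,-135,0,0,0,-1]]
  ]
}}

```text
t: 4.27
position: [0.5413, -0.261, 0.2571]
ee_rot: [-2.33, 2.101, -0.008]
contact_force: [-0.6, -0.4, -1.1]
finger_gap: 0.197
```

Run:
```python
from h import *
snap("side","s3",(150,120,330,330),3.7)
to([.5836,.2381,.255],np.degrees(-.064))
```

```text
t 4.32 pos [ 0.5405 -0.2607  0.2553] rot [-2.331  2.103 -0.003] F [-0.7  0.6 -1.3] gap 0.199
shift mm [-491.7  -94.1    0.7] turn deg [-0.18  0.03  9.57]
```

View pics/s3.png

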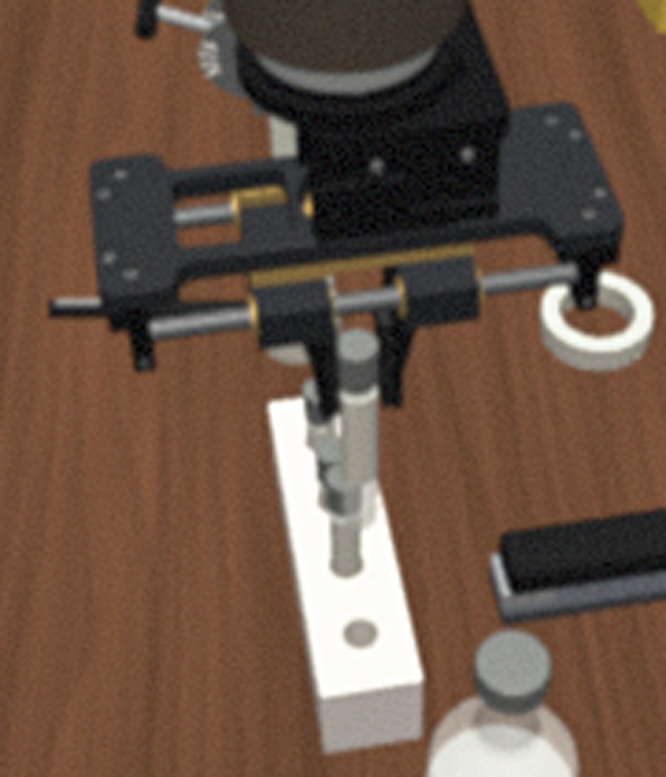

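Run:
```python
from h import *
p=np.array([.541,-.2607,.2553])
for dy in (0,-.005,-.01): print(dy,((proj("side",[p+[0,dy,.008],p+[0,dy,-.014],p+[0,dy,-.110],p+[0,dy,-.022]])-[150,120]+.5)*3.7).round(0).tolist())
snap("top","t3",(330,150,430,230),8)
```

```text
0 [[353.0, 345.0], [354.0, 381.0], [358.0, 521.0], [354.0, 394.0]]
-0.005 [[354.0, 354.0], [355.0, 390.0], [358.0, 529.0], [355.0, 403.0]]
-0.01 [[355.0, 364.0], [356.0, 400.0], [359.0, 538.0], [356.0, 412.0]]
```

View pics/t3.png

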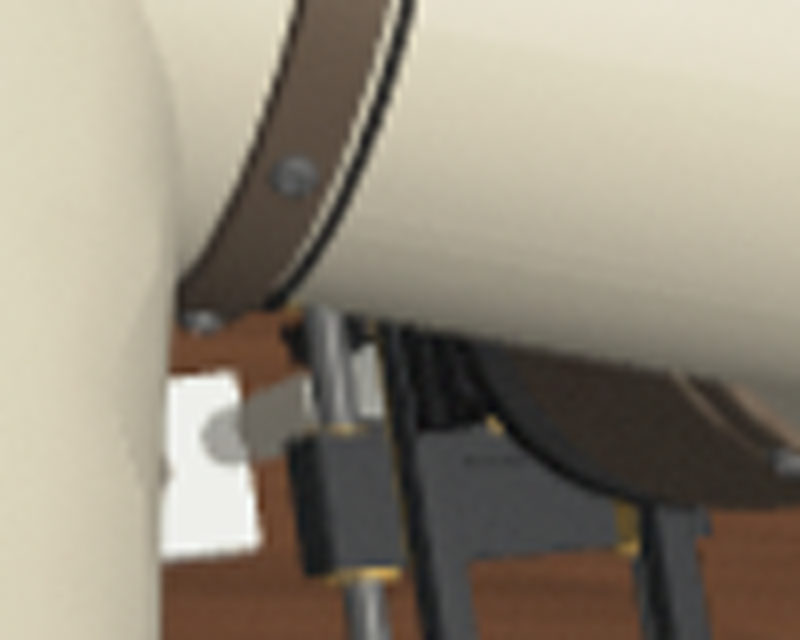

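The tube is held upright. The projected cap and foot match the picture within about 1 px, at (358,345) and (361,520) in the crop. Moving over the far well, slightly raised.

>>> {"fn": "step_arm", "kwargs": {
  "plan": [
    [[0,0,-15,0,0,0,-1],[-25,-5,-20,0,0,0,-1],[-60,-11,-20,0,0,5,-1],[-100,-19,-20,0,0,9.6,-1],[-140,-27,-20,0,0,9.6,-1],[-180,-34,-20,0,0,9.6,-1],[-220,-42,-20,0,0,9.6,-1],[-260,-50,-20,0,0,9.6,-1],[-300,-57,-20,0,0,9.6,-1],[-340,-65,-20,0,0,9.6,-1],[-380,-73,-20,0,0,9.6,-1],[-420,-80,-20,0,0,9.6,-1],[-455,-87,-20,0,0,9.6,-1],[-480,-92,-20,0,0,9.6,-1],[-492,-94,-10,0,0,9.6,-1],[-492,-94,0,0,0,9.6,-1],[-492,-94,10,0,0,9.6,-1],[-492,-94,20,0,0,9.6,-1],[-492,-94,20,0,0,9.6,-1],[-492,-94,20,0,0,9.6,-1]]
  ]
}}

```text
t: 6.03
position: [0.5829, 0.2368, 0.2338]
ee_rot: [2.146, -2.293, -0.0]
contact_force: [-0.3, 0.1, -0.5]
finger_gap: 0.194
```

Run:
```python
from h import *
p=arm.sense()["position"]
snap("side","s4",(170,60,310,190),5); snap("top","t4",(80,120,230,280),4)
to([.5836,.2381,.215],np.degrees(-.064))
print(((proj("side",[p+[0,0,.008],p+[0,0,-.110],[.5836,.2381,.09]])-[170,60]+.5)*5).round(0).tolist())
```

```text
t 6.13 pos [0.5836 0.2376 0.2354] rot [-2.146e+00  2.292e+00 -1.000e-03] F [-0.1  0.4  0.2] gap 0.197
shift mm [-0.5  0.  20.4] turn deg [-0.11  0.08 -0.1 ]
[[401.0, 27.0], [403.0, 240.0], [405.0, 293.0]]
```

View pics/s4.png

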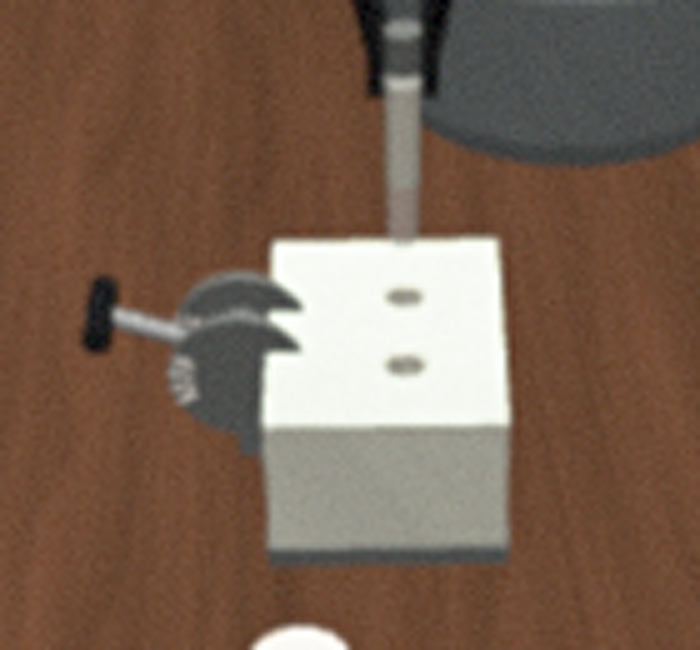

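View pics/t4.png

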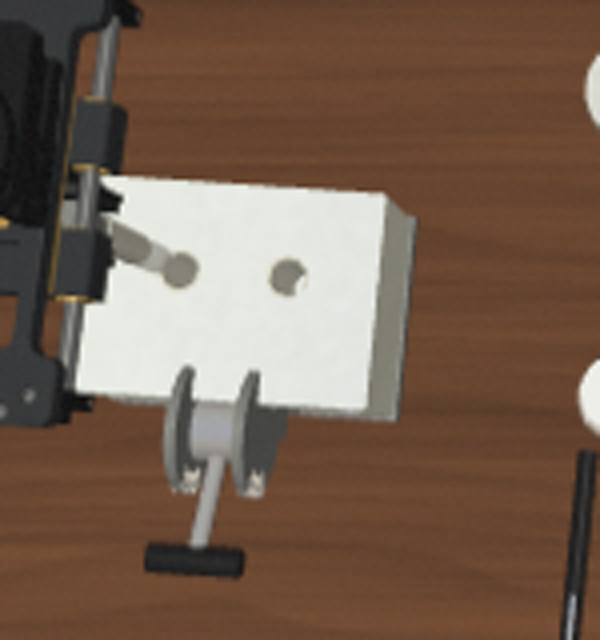

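Side view: tube foot at about (403,238) and far well at (404,297) in the crop, so x is lined up. I'll go lower, to about 8 mm above the mouth, to check y.

>>> {"fn": "step_arm", "kwargs": {
  "plan": [
    [[0,0,10,0,0,0,-1],[0,0,20,0,0,0,-1],[0,0,27,0,0,0,-1],[0,0,27,0,0,0,-1],[0,0,27,0,0,0,-1]]
  ]
}}

```text
t: 6.55
position: [0.5833, 0.2374, 0.2075]
ee_rot: [-2.147, 2.293, -0.001]
contact_force: [-0.2, -1.1, 0.5]
finger_gap: 0.193
```

Run:
```python
from h import *
p=arm.sense()["position"]
snap("side","s5",(215,90,285,150),10); snap("top","t5",(85,160,175,220),8)
to([.5836,.2381,.215],np.degrees(-.064))
print(((proj("side",[p+[0,0,-.110],[.5836,.2381,.09]])-[215,90]+.5)*10).round(0).tolist())
print(((proj("top",[p+[0,0,-.110],[.5836,.2381,.09]])-[85,160]+.5)*8).round(0).tolist())
```

```text
t 6.65 pos [0.5838 0.2377 0.2086] rot [-2.146e+00  2.291e+00 -1.000e-03] F [0.1 0.  0.1] gap 0.196
shift mm [-0.3  0.2 -6.4] turn deg [-0.14  0.08 -0.09]
[[358.0, 264.0], [359.0, 287.0]]
[[316.0, 217.0], [322.0, 220.0]]
```

View pics/s5.png

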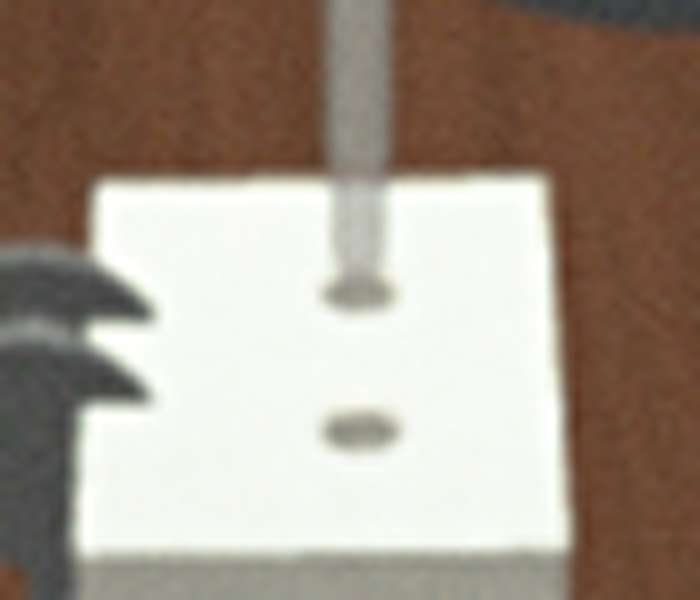

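View pics/t5.png

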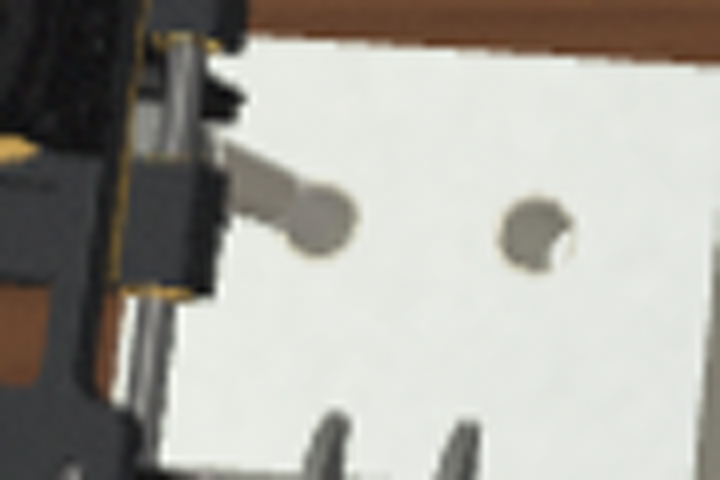

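Run:
```python
import cv2,numpy as np
from h import *
fs=[eyes.snapshot("top")["frame"][:,:,::-1].astype(float) for _ in range(4)]
f=np.mean(fs,0)[175:200,108:165]
g=cv2.resize(f,None,fx=14,fy=14,interpolation=cv2.INTER_CUBIC)
cv2.imwrite("pics/t6.png",np.clip((g-100)*2.2,0,255))
p=arm.sense()["position"]
def circ(c,r): a=np.linspace(0,2*np.pi,5)[:4]; return np.c_[c[0]+r*np.cos(a),c[1]+r*np.sin(a),np.full(4,c[2])]
print(((proj("top",np.r_[circ(p+[0,0,-.110],.008),circ([.5836,.2381,.09],.01)])-[108,175]+.5)*14).round(0).tolist())
fs=[eyes.snapshot("side")["frame"][:,:,::-1].astype(float) for _ in range(4)]
f=np.mean(fs,0)[100:140,230:275]
g=cv2.resize(f,None,fx=14,fy=14,interpolation=cv2.INTER_CUBIC)
cv2.imwrite("pics/s6.png",np.clip((g-100)*1.8,0,255))
print(((proj("side",np.r_[circ(p+[0,0,-.110],.008),circ([.5836,.2381,.09],.01)])-[230,100]+.5)*14).round(0).tolist())
```

```text
[[228.0, 115.0], [174.0, 166.0], [222.0, 217.0], [276.0, 166.0], [245.0, 113.0], [178.0, 175.0], [238.0, 238.0], [305.0, 175.0]]
[[336.0, 221.0], [291.0, 198.0], [251.0, 225.0], [297.0, 247.0], [346.0, 259.0], [289.0, 231.0], [240.0, 264.0], [297.0, 292.0]][ WARN:0@2.115] global loadsave.cpp:1063 imwrite_ Unsupported depth image for selected encoder is fallbacked to CV_8U.
```

View pics/t6.png

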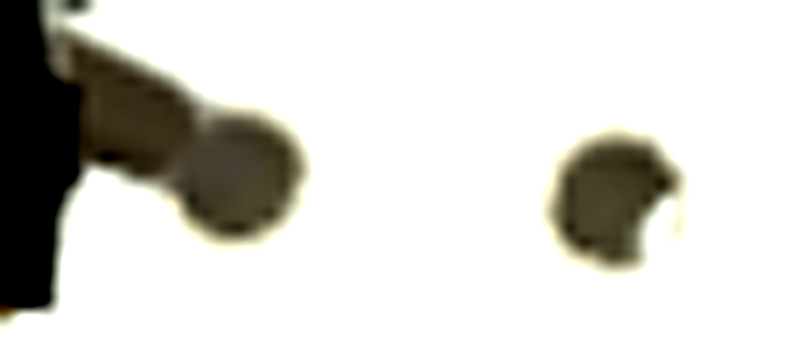

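View pics/s6.png

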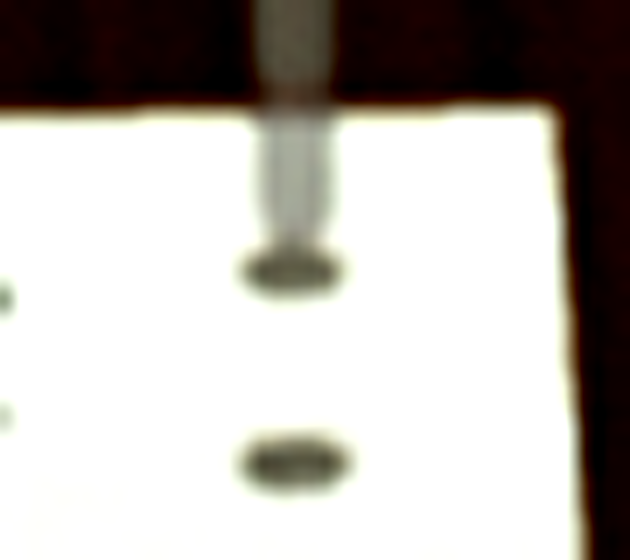

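Run:
```python
import cv2,numpy as np
from h import *
p=arm.sense()["position"]; print(p)
f=np.mean([eyes.snapshot("side")["frame"][:,:,::-1].astype(float) for _ in range(4)],0)[70:125,235:265]
cv2.imwrite("pics/s7.png",np.clip(cv2.resize(f,None,fx=10,fy=10,interpolation=cv2.INTER_CUBIC),0,255).astype(np.uint8))
f=np.mean([eyes.snapshot("top")["frame"][:,:,::-1].astype(float) for _ in range(4)],0)[168:200,98:138]
cv2.imwrite("pics/t7.png",np.clip((cv2.resize(f,None,fx=18,fy=18,interpolation=cv2.INTER_CUBIC)-80)*1.5,0,255).astype(np.uint8))
for h in (.0,.02,.024,.028,.032,.096):
    print(h,((proj("side",[p+[0,0,-.110+h],])-[235,70]+.5)*10).round(0).tolist(),((proj("top",[p+[0,0,-.110+h]])-[98,168]+.5)*18).round(0).tolist())
```

```text
[0.58365814 0.23765076 0.20857832]
0.0 [[159.0, 460.0]] [[471.0, 341.0]]
0.02 [[159.0, 395.0]] [[415.0, 315.0]]
0.024 [[159.0, 381.0]] [[403.0, 310.0]]
0.028 [[158.0, 368.0]] [[391.0, 305.0]]
0.032 [[158.0, 355.0]] [[380.0, 300.0]]
0.096 [[156.0, 130.0]] [[173.0, 208.0]]
```

View pics/s7.png

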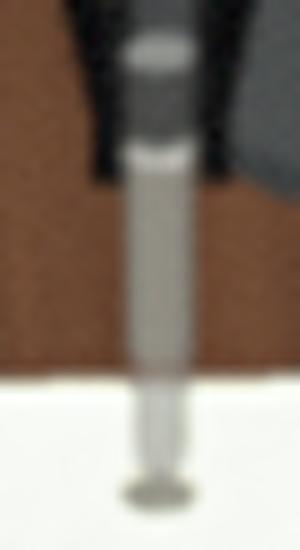

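View pics/t7.png

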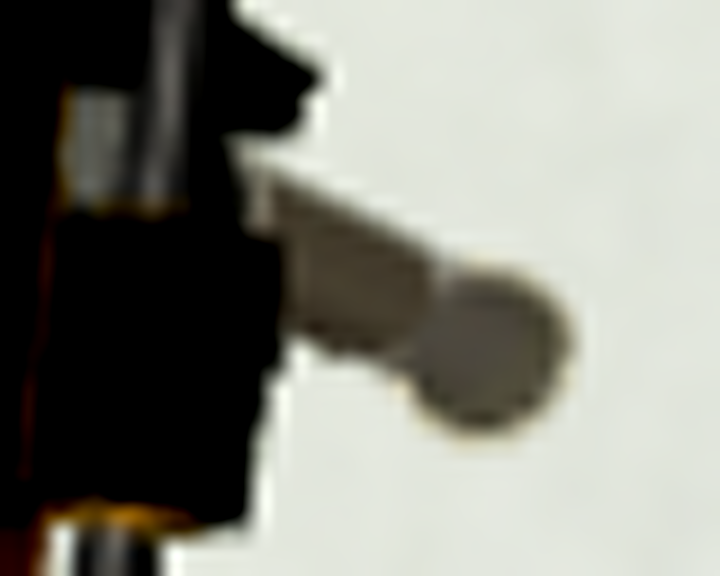

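The two cameras disagree on the well's y by about 2 mm, and the current pose sits between them. I'll lower gently and watch the force.

>>> {"fn": "step_arm", "kwargs": {
  "plan": [
    [[0,0,4,0,0,0,-1],[0,0,8,0,0,0,-1],[0,0,11,0,0,0,-1],[0,0,14,0,0,0,-1],[0,0,14,0,0,0,-1]]
  ]
}}

```text
t: 7.87
position: [0.5832, 0.2374, 0.1932]
ee_rot: [-2.147, 2.293, 0.0]
contact_force: [0.2, 0.4, 0.0]
finger_gap: 0.196
```

>>> {"fn": "step_arm", "kwargs": {
  "plan": [
    [[0,0,5,0,0,0,-1],[0,0,10,0,0,0,-1],[0,0,15,0,0,0,-1],[0,0,20,0,0,0,-1],[0,0,20,0,0,0,-1]]
  ]
}}

```text
t: 8.28
position: [0.5825, 0.237, 0.1716]
ee_rot: [2.145, -2.292, -0.001]
contact_force: [-0.6, -0.3, -0.4]
finger_gap: 0.195
```

It's entering freely, with force near zero. Continuing to about 2 mm above the floor.

>>> {"fn": "step_arm", "kwargs": {
  "plan": [
    [[0,0,6,0,0,0,-1],[0,0,12,0,0,0,-1],[0,0,18,0,0,0,-1],[0,0,24,0,0,0,-1],[0,0,24,0,0,0,-1]]
  ]
}}

```text
t: 8.7
position: [0.5819, 0.2367, 0.1459]
ee_rot: [2.143, -2.291, -0.002]
contact_force: [-0.3, 0.1, -0.7]
finger_gap: 0.194
```

>>> {"fn": "step_arm", "kwargs": {
  "plan": [
    [[0,0,0,0,0,0,0],[0,0,0,0,0,0,0.2],[0,0,0,0,0,0,0.2],[0,0,0,0,0,0,0.2],[0,0,0,0,0,0,0.2],[0,0,0,0,0,0,0.2]]
  ]
}}

```text
t: 9.2
position: [0.582, 0.2367, 0.1461]
ee_rot: [2.144, -2.291, -0.002]
contact_force: [1.2, -0.5, 0.7]
finger_gap: 0.548
```

Run:
```python
from h import *
snap("side","s8",(170,60,310,190),5)
to([.5836,.2381,.255],np.degrees(-.064))
```

```text
t 9.25 pos [0.5819 0.2367 0.1461] rot [ 2.144e+00 -2.291e+00 -2.000e-03] F [ 0.2  0.1 -0.3] gap 0.571
shift mm [  -1.3   -1.2 -108.9] turn deg [ 0.22 -0.13 -0.14]
```

View pics/s8.png

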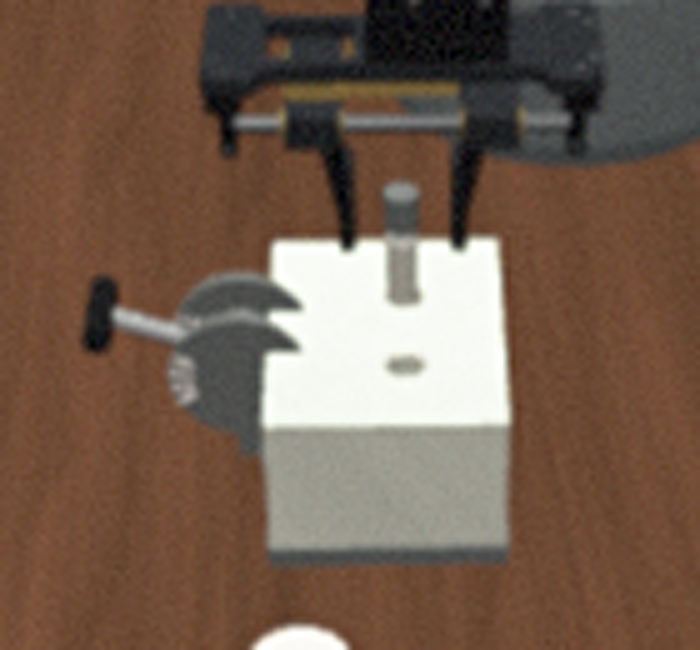

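The tube stands home in the far well, with cap top at (400,190) and the body going into the well at (404,300). Raising, then going for the second long tube.

>>> {"fn": "step_arm", "kwargs": {
  "plan": [
    [[0,0,-10,0,0,0,0.2],[0,0,-40,0,0,0,0.2],[0,0,-80,0,0,0,0.4],[0,0,-110,0,0,0,0.6],[0,0,-110,0,0,0,0.8]]
  ]
}}

```text
t: 9.67
position: [0.5857, 0.2382, 0.2655]
ee_rot: [-2.14, 2.285, -0.006]
contact_force: [-0.0, 0.3, 0.9]
finger_gap: 0.743
```

Run:
```python
from h import *
to([.5364,-.2187,.24],6.13)
```

```text
t 9.67 pos [0.5857 0.2382 0.2655] rot [-2.14   2.285 -0.006] F [-0.   0.3  0.9] gap 0.743
shift mm [459.2  19.7  22.9] turn deg [-0.62  0.26 -9.87]
```

>>> {"fn": "step_arm", "kwargs": {
  "plan": [
    [[40,2,0,0,0,0,1],[80,4,0,0,0,-5,1],[120,6,5,0,0,-9.8,1],[160,8,10,0,0,-9.8,1],[200,9,15,0,0,-9.8,1],[240,11,15,0,0,-9.8,1],[280,13,15,0,0,-9.8,1],[320,14,15,0,0,-9.8,1],[360,16,15,0,0,-9.8,1],[400,17,15,0,0,-9.8,1],[435,19,15,0,0,-9.8,1],[459,20,15,0,0,-9.8,1],[459,20,15,0,0,-9.8,1],[459,20,15,0,0,-9.8,1],[459,20,15,0,0,-9.8,1]]
  ]
}}

```text
t: 10.92
position: [0.536, -0.2182, 0.2482]
ee_rot: [-2.327, 2.094, -0.008]
contact_force: [0.3, 0.7, -0.0]
finger_gap: 1.002
```

Run:
```python
from h import *
snap("side","s9",(160,120,330,320),3.8)
to([.5364,-.2187,.12],6.13)
```

```text
t 10.97 pos [ 0.5362 -0.2177  0.2482] rot [-2.328  2.092 -0.008] F [ 0.2  0.9 -0.6] gap 1.002
shift mm [  1.5   1.4 128.2] turn deg [-0.67  0.21 -0.02]
```

View pics/s9.png

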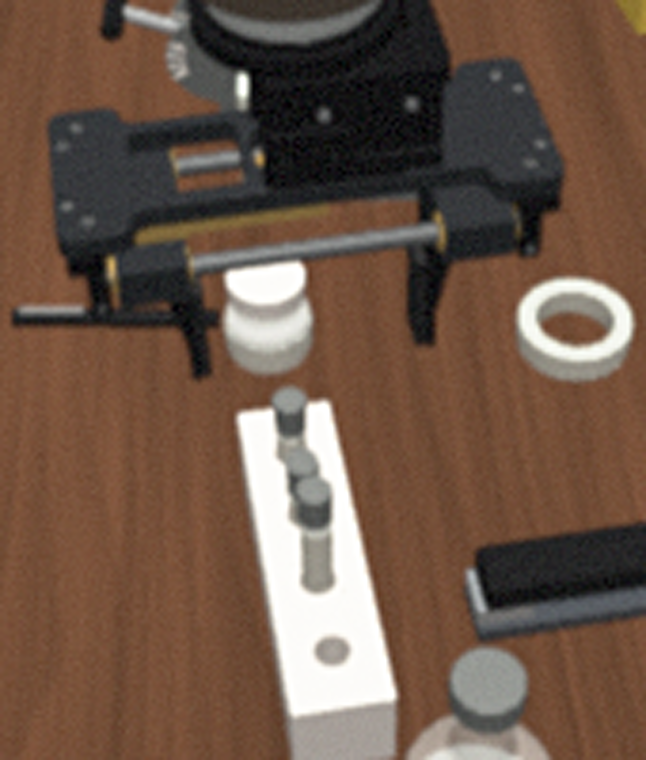

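>>> {"fn": "step_arm", "kwargs": {
  "plan": [
    [[1,1,40,-0.7,0.2,0,1],[2,1,75,-0.7,0.2,0,1],[2,1,105,-0.7,0.2,0,1],[2,1,122,-0.7,0.2,0,1],[2,1,128,-0.7,0.2,0,1],[2,1,128,-0.7,0.2,0,1],[2,1,128,-0.7,0.2,0,1]]
  ]
}}

```text
t: 11.55
position: [0.538, -0.2186, 0.1213]
ee_rot: [-2.338, 2.097, -0.002]
contact_force: [0.5, -0.2, 0.6]
finger_gap: 1.003
```

Run:
```python
from h import *
snap("side","s10",(170,150,320,310),4)
to([.5364,-.2187,.12],6.13)
```

```text
t 11.6 pos [ 0.5383 -0.2188  0.1219] rot [-2.337  2.097 -0.004] F [ 0.4  0.2 -0.2] gap 0.999
shift mm [-0.3  1.8  1.9] turn deg [-0.14 -0.06  0.07]
```

View pics/s10.png

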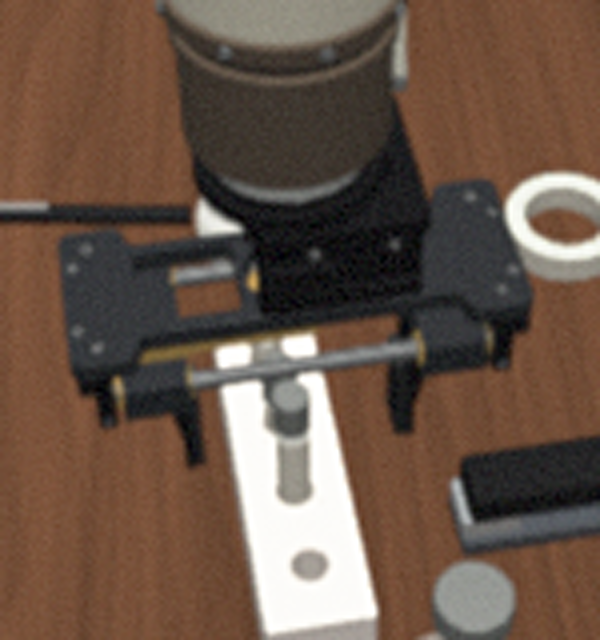

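The fingers straddle the remaining long tube: tips at (195,463) and (402,430), with the cap at (290,405) in the crop. Closing.

>>> {"fn": "step_arm", "kwargs": {
  "plan": [
    [[0,2,2,0,0,0,-1],[0,2,2,0,0,0,-1],[0,2,2,0,0,0,-1],[0,2,2,0,0,0,-1],[0,2,2,0,0,0,-1],[0,2,2,0,0,0,-1],[0,2,2,0,0,0,-1],[0,2,2,0,0,0,-1],[0,2,2,0,0,0,-1],[0,2,2,0,0,0,-1],[0,2,2,0,0,0,-1],[0,2,2,0,0,0,-1],[0,2,2,0,0,0,-1],[0,2,2,0,0,0,-1]]
  ]
}}

```text
t: 12.77
position: [0.5362, -0.219, 0.1198]
ee_rot: [-2.338, 2.097, -0.004]
contact_force: [-0.1, -0.1, 0.4]
finger_gap: 0.196
```

>>> {"fn": "step_arm", "kwargs": {
  "plan": [
    [[0,0,-10,0,0,0,-1],[0,0,-25,0,0,0,-1],[0,0,-50,0,0,0,-1],[0,0,-85,0,0,0,-1],[0,0,-115,0,0,0,-1],[0,0,-135,0,0,0,-1],[0,0,-140,0,0,0,-1],[0,0,-140,0,0,0,-1],[0,0,-140,0,0,0,-1]]
  ]
}}

```text
t: 13.52
position: [0.5352, -0.2186, 0.2592]
ee_rot: [-2.337, 2.098, -0.001]
contact_force: [-0.6, -0.3, -0.7]
finger_gap: 0.194
```

Run:
```python
from h import *
snap("side","s11",(170,120,320,310),4)
to([.5798,.1782,.255],np.degrees(-.064))
p=arm.sense()["position"]
print(((proj("side",[p+[0,0,.008],p+[0,0,-.110]])-[170,120]+.5)*4).round(0).tolist())
```

```text
t 13.57 pos [ 0.5349 -0.2186  0.2583] rot [ 2.338e+00 -2.098e+00 -1.000e-03] F [-0.5  0.6 -0.6] gap 0.197
shift mm [-389.7  -87.3    3.4] turn deg [0.02 0.02 9.85]
[[280.0, 291.0], [287.0, 482.0]]
```

View pics/s11.png

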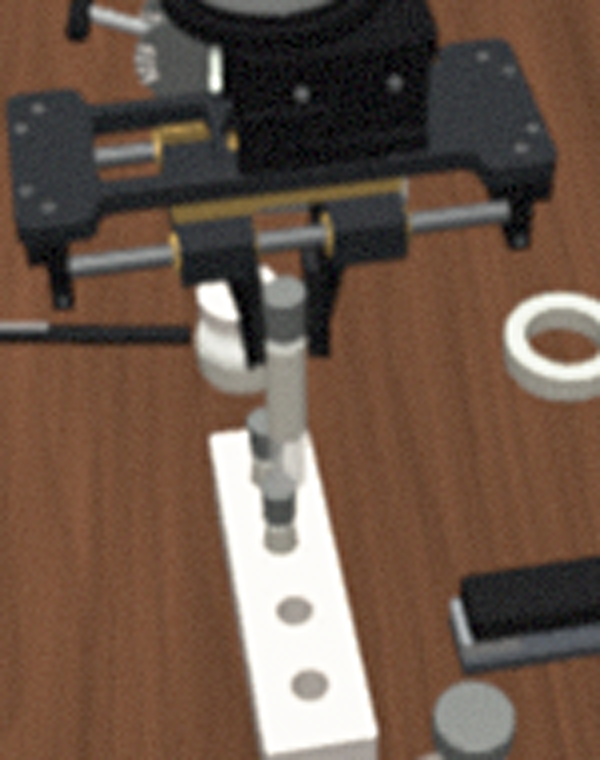

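The tube is held upright and both short tubes are still in the rack. Moving over the near well.

>>> {"fn": "step_arm", "kwargs": {
  "plan": [
    [[-30,-7,-5,0,0,0,-1],[-65,-15,-5,0,0,5,-1],[-105,-24,-5,0,0,9.8,-1],[-145,-32,-5,0,0,9.8,-1],[-185,-41,-5,0,0,9.8,-1],[-225,-50,-5,0,0,9.8,-1],[-265,-59,-5,0,0,9.8,-1],[-305,-68,-5,0,0,9.8,-1],[-340,-76,-5,0,0,9.8,-1],[-370,-83,-5,0,0,9.8,-1],[-389,-87,5,0,0,9.8,-1],[-389,-87,20,0,0,9.8,-1],[-389,-87,35,0,0,9.8,-1],[-389,-87,48,0,0,9.8,-1],[-389,-87,48,0,0,9.8,-1],[-389,-87,48,0,0,9.8,-1]]
  ]
}}

```text
t: 14.9
position: [0.5788, 0.177, 0.2083]
ee_rot: [2.147, -2.287, -0.002]
contact_force: [0.5, 0.4, -0.1]
finger_gap: 0.194
```

Run:
```python
from h import *
snap("side","s12",(215,70,285,150),9); snap("top","t12",(85,160,175,220),8)
to([.5798,.1775,.200],np.degrees(-.064))
p=arm.sense()["position"]
print(((proj("side",[p+[0,0,-.110],[.5798,.1775,.09]])-[215,70]+.5)*9).round(0).tolist())
```

```text
t 15.0 pos [0.5799 0.1774 0.2105] rot [ 2.15 -2.29 -0.  ] F [-0.2  0.6 -0. ] gap 0.195
shift mm [-0.1  0.1 10.5] turn deg [ 0.01 -0.    0.05]
[[325.0, 532.0], [325.0, 562.0]]
```

View pics/s12.png

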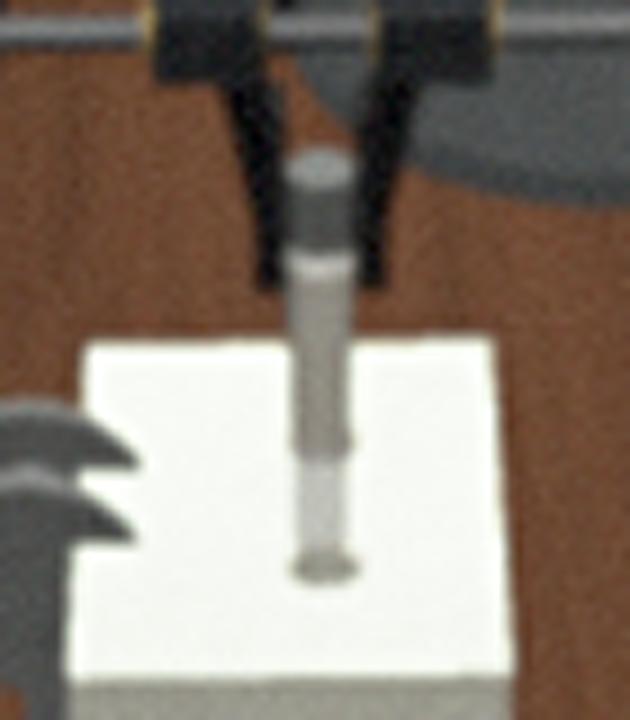

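View pics/t12.png

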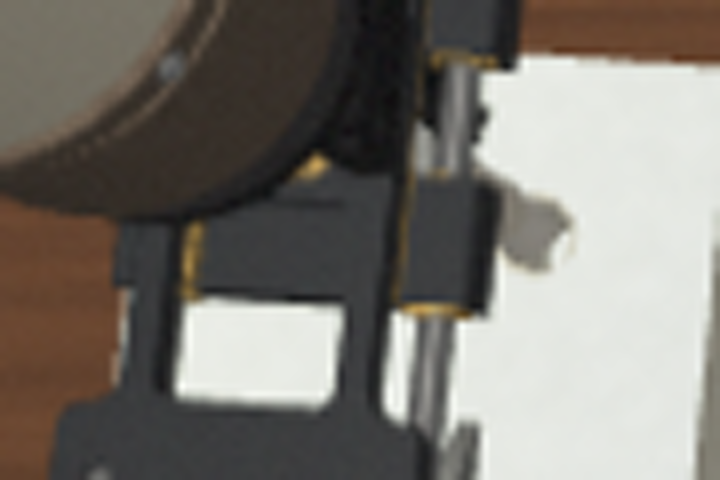

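In the side view the foot ends at about (322,550) and the well is at (325,568), the same relation as in the first insertion. Lowering gently.

>>> {"fn": "step_arm", "kwargs": {
  "plan": [
    [[0,0,4,0,0,0,-1],[0,0,8,0,0,0,-1],[0,0,12,0,0,0,-1],[0,0,16,0,0,0,-1],[0,0,16,0,0,0,-1]]
  ]
}}

```text
t: 15.42
position: [0.5793, 0.1771, 0.1935]
ee_rot: [2.149, -2.289, -0.001]
contact_force: [-0.7, -0.2, -0.5]
finger_gap: 0.195
```

>>> {"fn": "step_arm", "kwargs": {
  "plan": [
    [[0,0,5,0,0,0,-1],[0,0,10,0,0,0,-1],[0,0,15,0,0,0,-1],[0,0,20,0,0,0,-1],[0,0,20,0,0,0,-1]]
  ]
}}

```text
t: 15.83
position: [0.5785, 0.1768, 0.1719]
ee_rot: [2.147, -2.288, -0.003]
contact_force: [-0.0, 0.2, 0.3]
finger_gap: 0.193
```

>>> {"fn": "step_arm", "kwargs": {
  "plan": [
    [[0,0,6,0,0,0,-1],[0,0,12,0,0,0,-1],[0,0,18,0,0,0,-1],[0,0,24,0,0,0,-1],[0,0,24,0,0,0,-1]]
  ]
}}

```text
t: 16.25
position: [0.5779, 0.1766, 0.1462]
ee_rot: [2.145, -2.287, -0.004]
contact_force: [0.1, 0.4, -0.8]
finger_gap: 0.195
```

>>> {"fn": "step_arm", "kwargs": {
  "plan": [
    [[0,0,0,0,0,0,0],[0,0,0,0,0,0,0.2],[0,0,0,0,0,0,0.2],[0,0,0,0,0,0,0.2],[0,0,0,0,0,0,0.2],[0,0,0,0,0,0,0.2]]
  ]
}}

```text
t: 16.75
position: [0.578, 0.1767, 0.1465]
ee_rot: [2.145, -2.287, -0.004]
contact_force: [-0.1, -0.1, 0.3]
finger_gap: 0.547
```

>>> {"fn": "step_arm", "kwargs": {
  "plan": [
    [[0,0,-10,0,0,0,0.2],[0,0,-40,0,0,0,0.2],[0,0,-80,0,0,0,0.2],[0,0,-110,0,0,0,0.2],[0,0,-110,0,0,0,0.2],[0,0,-110,0,0,0,0.2]]
  ]
}}

```text
t: 17.25
position: [0.5796, 0.1774, 0.26]
ee_rot: [-2.149, 2.291, 0.001]
contact_force: [0.3, -0.1, -0.8]
finger_gap: 0.601
```

Run:
```python
from h import *
snap("side","s13",(170,60,310,190),5)
to(W(MX,[[-.1455,0,.20]])[0],90+np.degrees(-.064))
```

```text
t 17.3 pos [0.5786 0.177  0.2578] rot [ 2.147 -2.289 -0.004] F [-0.7  1.  -0.2] gap 0.6
shift mm [-31.3 154.2  58.4] turn deg [ 0.14 -0.23 89.99]
```

View pics/s13.png

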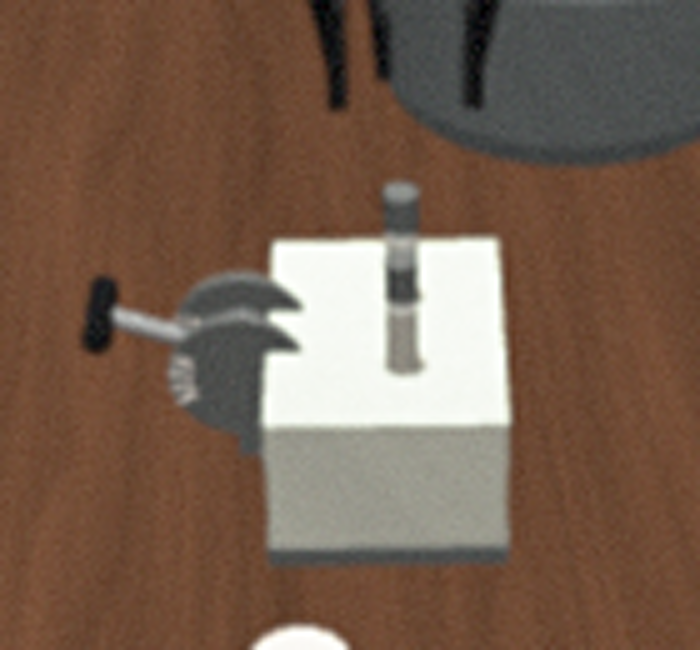

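Both tubes stand home. In the crop the far cap top is at (400,190), and the near tube enters its well at (405,368). Next is the lever, after checking the wrist joint range for the 90° turn.

Run:
```python
from h import *
print(np.round(arm.sense()["joint_pos"],3))
print(W(MX,[[-.1455,0,.109],[-.1438,0,.054]]))
```

```text
[ 0.563  0.344 -0.019 -0.002 -1.211 -0.627]
[[0.42649788 0.21810564 0.109     ]
 [0.4281944  0.21799692 0.054     ]]
```

>>> {"fn": "step_arm", "kwargs": {
  "plan": [
    [[-6,35,5,0,0,7,-1],[-14,70,10,0,0,14,-1],[-22,105,20,0,0,21,-1],[-31,140,30,0,0,28,-1],[-31,154,40,0,0,35,-1],[-31,154,50,0,0,42,-1],[-31,154,58,0,0,49,-1],[-31,154,58,0,0,56,-1],[-31,154,58,0,0,63,-1],[-31,154,58,0,0,70,-1],[-31,154,58,0,0,77,-1],[-31,154,58,0,0,84,-1],[-31,154,58,0,0,90,-1],[-31,154,58,0,0,90,-1],[-31,154,58,0,0,90,-1]]
  ]
}}

```text
t: 18.55
position: [0.4261, 0.2173, 0.1995]
ee_rot: [-0.096, -3.134, 0.004]
contact_force: [0.9, -0.2, 0.2]
finger_gap: 0.01
```

Run:
```python
from h import *
snap("side","s14",(150,60,310,190),5); snap("top","t14",(60,150,220,290),5)
to(W(MX,[[-.1455,0,.145]])[0],90+np.degrees(-.064))
p=arm.sense()["position"]
print(((proj("side",[p+[0,0,-.022],W(MX,[[-.1455,0,.101]])[0]])-[150,60]+.5)*5).round(0).tolist())
```

```text
t 18.65 pos [0.4264 0.2175 0.1999] rot [-9.700e-02 -3.135e+00  3.000e-03] F [-0.2  0.8  0.5] gap 0.007
shift mm [-0.3  0.7 54.9] turn deg [-0.11 -0.29  0.11]
[[183.0, 181.0], [201.0, 312.0]]
```

View pics/s14.png

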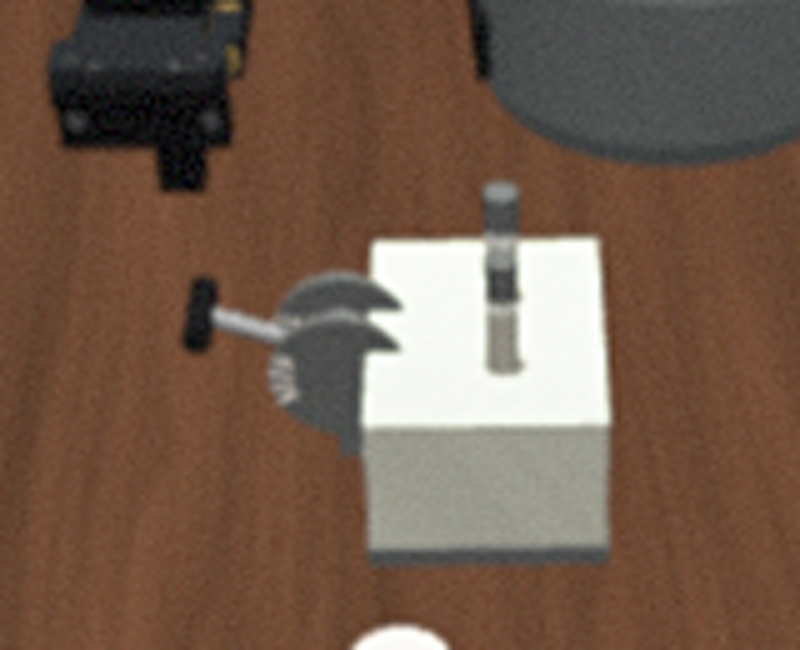

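View pics/t14.png

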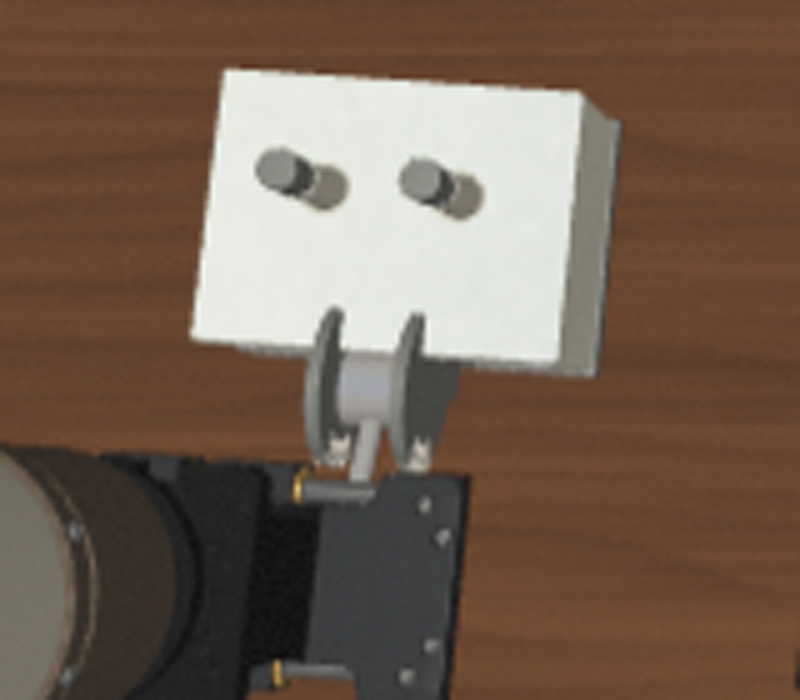

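Fingers are shut above the bar, and both tubes are visible in the wells. Lowering to the bar.

>>> {"fn": "step_arm", "kwargs": {
  "plan": [
    [[0,1,20,0,0,0,-1],[0,1,40,0,0,0,-1],[0,1,55,0,0,0,-1],[0,1,65,0,0,0,-1],[0,1,75,0,0,0,-1],[0,1,80,0,0,0,-1],[0,1,80,0,0,0,-1]]
  ]
}}

```text
t: 19.23
position: [0.4255, 0.2179, 0.1188]
ee_rot: [-0.096, -3.133, 0.006]
contact_force: [0.5, 0.9, 0.1]
finger_gap: 0.007
```

Run:
```python
from h import *
snap("side","s15",(150,60,310,190),5)
to(W(MX,[[-.144,0,.0758]])[0],90+np.degrees(-.064))
```

```text
t 19.28 pos [0.426  0.2182 0.1196] rot [-0.096 -3.135  0.004] F [ 0.4 -0.   1.8] gap 0.008
shift mm [-2.3  0.1 43.8] turn deg [-0.17 -0.32  0.17]
```

View pics/s15.png

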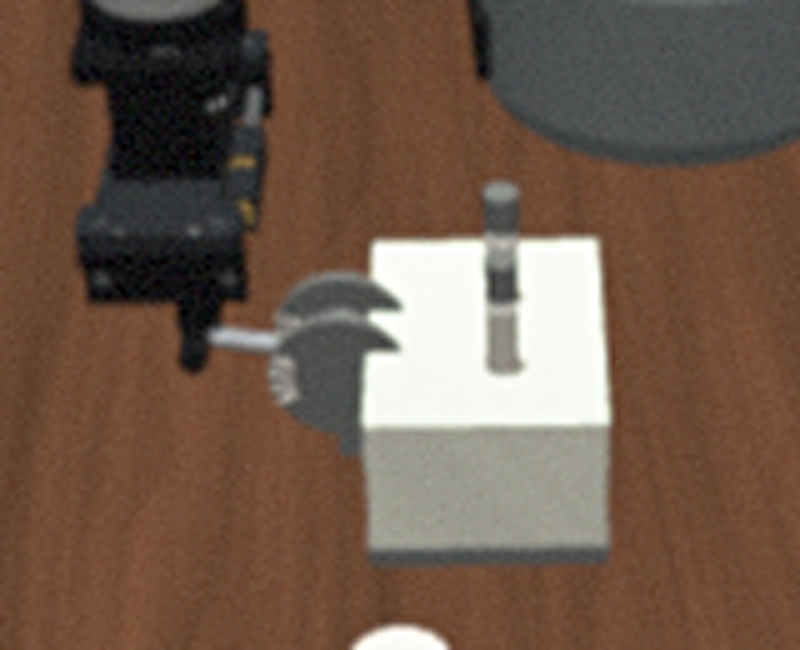

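The tip sits on the middle of the bar and the lever has begun to move. Pressing slowly to notch three.

>>> {"fn": "step_arm", "kwargs": {
  "plan": [
    [[0,0,5,0,0,0,-1],[0,0,10,0,0,0,-1],[0,0,15,0,0,0,-1],[0,0,20,0,0,0,-1],[0,0,25,0,0,0,-1],[-1,0,30,0,0,0,-1],[-2,0,34,0,0,0,-1],[-2,0,38,0,0,0,-1],[-2,0,38,0,0,0,-1],[-2,0,38,0,0,0,-1]]
  ]
}}

```text
t: 20.12
position: [0.4281, 0.2182, 0.0818]
ee_rot: [-0.095, -3.135, 0.004]
contact_force: [-2.8, -0.2, 4.8]
finger_gap: 0.006
```

Run:
```python
from h import *
to(W(MX,[[-.144,0,.0758]])[0],90+np.degrees(-.064))
```

```text
t 20.12 pos [0.4281 0.2182 0.0818] rot [-0.095 -3.135  0.004] F [-2.8 -0.2  4.8] gap 0.006
shift mm [ 0.  -0.2  6. ] turn deg [-0.15 -0.28  0.2 ]
```

>>> {"fn": "step_arm", "kwargs": {
  "plan": [
    [[0,0,2,0,0,0,-1],[0,0,4,0,0,0,-1],[0,0,6,0,0,0,-1],[0,0,6,0,0,0,-1],[0,0,6,0,0,0,-1],[0,0,6,0,0,0,-1],[0,0,6,0,0,0,-1],[0,0,6,0,0,0,-1]]
  ]
}}

```text
t: 20.78
position: [0.4292, 0.2184, 0.077]
ee_rot: [-0.093, -3.138, 0.003]
contact_force: [-1.5, -1.8, 9.2]
finger_gap: 0.005
```

Run:
```python
from h import *
snap("side","s16",(150,80,250,170),8); snap("top","t16",(60,150,220,290),5)
to(W(MX,[[-.144,0,.0758]])[0],90+np.degrees(-.064))
b=lambda th:W(MX,[[-.075-.075*np.cos(.35-th),y,.075+.075*np.sin(.35-th)] for y in (-.025,.025)])
for th in (.5,.66,.75,.85,.97): print(th,((proj("side",b(th))-[150,80]+.5)*8).round(0).tolist())
```

```text
t 20.88 pos [0.4292 0.2184 0.077 ] rot [-9.300e-02 -3.138e+00  3.000e-03] F [-0.8 -2.8  8.8] gap 0.004
shift mm [ 1.2 -0.4  1.2] turn deg [-0.1  -0.15  0.25]
0.5 [[315.0, 481.0], [329.0, 389.0]]
0.66 [[328.0, 510.0], [341.0, 418.0]]
0.75 [[337.0, 525.0], [350.0, 433.0]]
0.85 [[349.0, 542.0], [362.0, 449.0]]
0.97 [[366.0, 560.0], [378.0, 467.0]]
```

View pics/s16.png

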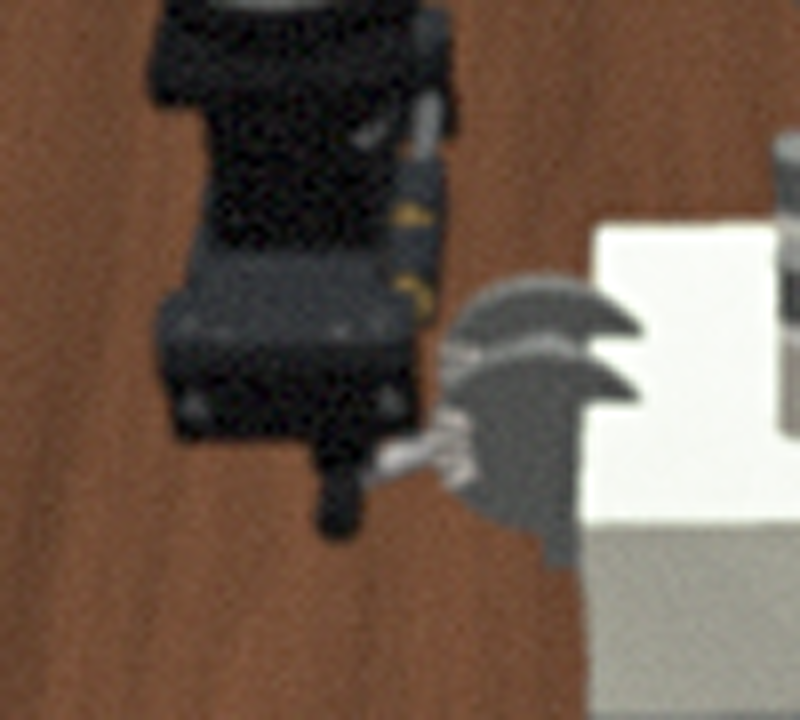

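View pics/t16.png

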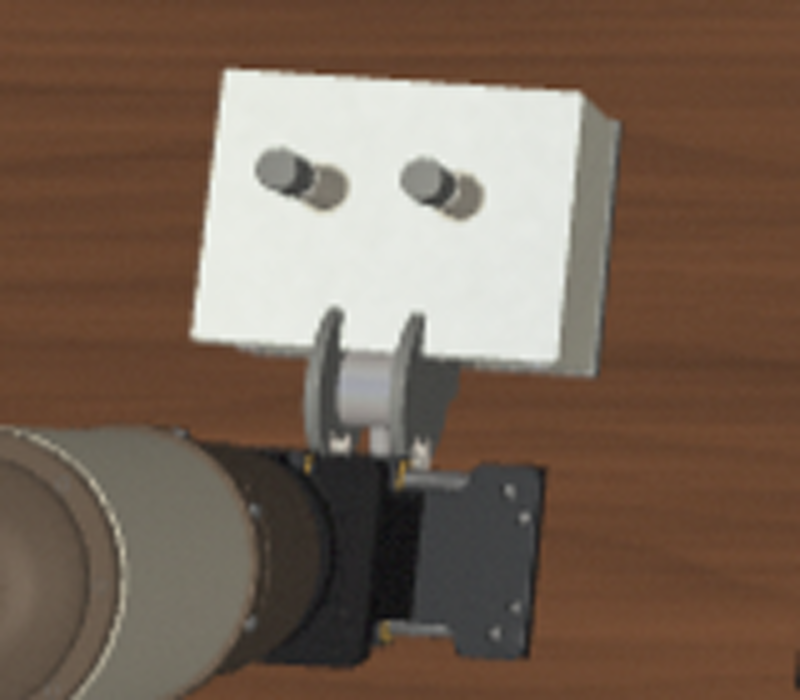

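The near end of the bar is at (338,518) in the crop, which corresponds to about 0.72 rad. The arm's pose gives about 0.73 rad, at 9 N. Holding to confirm it is steady.

>>> {"fn": "step_arm", "kwargs": {
  "plan": [
    [[0,0,1,0,0,0,-1],[0,0,1,0,0,0,-1],[0,0,1,0,0,0,-1],[0,0,1,0,0,0,-1],[0,0,1,0,0,0,-1],[0,0,1,0,0,0,-1],[0,0,1,0,0,0,-1],[0,0,1,0,0,0,-1],[0,0,1,0,0,0,-1],[0,0,1,0,0,0,-1]]
  ]
}}

```text
t: 21.72
position: [0.4294, 0.2183, 0.0768]
ee_rot: [-0.093, -3.138, 0.003]
contact_force: [-4.0, -1.4, 10.3]
finger_gap: 0.01
```

Run:
```python
from h import *
s=arm.sense(); z=s["position"][2]; print("theta",.35+np.arcsin((.075-(z-.022-.008))/.075), np.abs(s["qvel"]).max())
snap("side","s17")
to([.43,.218,.0758],90+np.degrees(-.064))
```

```text
theta 0.7349164266853645 0.0019865469479956035
t 21.77 pos [0.4294 0.2182 0.0768] rot [-9.300e-02 -3.138e+00  3.000e-03] F [-3.4 -0.7  9.2] gap 0.005
shift mm [-0.6 -0.2  1. ] turn deg [-0.11 -0.11  0.28]
```

View pics/s17.png

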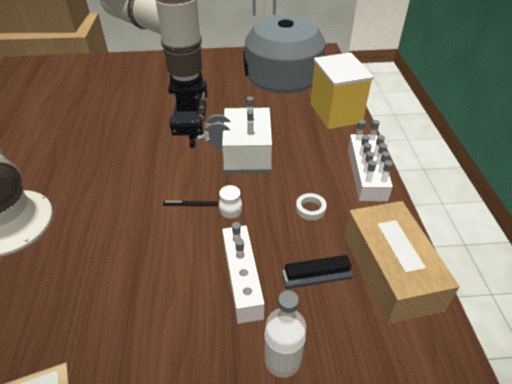

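The full view shows the short tubes in the rack at (237,230) and (239,245), the bystanders undisturbed, both long tubes in the mixer, and the lever held steady. Handing in.

Run:
```python
from station import workorder
print(workorder.job_done())
```

```text
the job is handed in; nothing more can be done
None
```

Both long tubes stand in the mixer's two wells, and the closed fingertips are holding the lever down at the third notch. I handed the job in at about 22 s; it gave no verdict.

- **Tubes:** they went in with no force felt, and the last pictures show both standing in their wells. How far home they are was judged by eye, not measured.
- **Lever:** about 0.73 rad from the arm's pose and about 0.72 rad from the side picture, against the allowed 0.66 to 0.85. The fingers pushed with about 9 N, and the arm was at rest.
- **Rest of the desk:** in the last side picture both short tubes are upright in the rack and the other things look unmoved.
- **Disagreement:** the two cameras differed by 2–3 mm in the y positions of the rack and mixer. I aimed between the two readings, and both insertions went in without touching.

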